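# Press the proud tin lid home

## Task

One of the four aluminium moisture tins on the bench is not shut: its lid stands about a finger's breadth proud. Press that lid fully home from above with your fingertips, gently, keep it pressed for about two seconds so that it seats, then withdraw upward. Do not grasp, lift or shove the tin, and do not touch the shut tins or the other things lying about.

Things in the scene. Friction and masses are not known exactly. Their poses are not given: they have to be found in the camera images.
- tin_a_lid (a joint): How far the lid of the open tin stands above its shut position, in m: 0 = fully home, 0.010 to 0.016 at the start. The lid slides straight up and down on the tin with about 1 N of friction, has no spring and does not tilt; once home it meets a firm stop, and 5 N is plenty to keep it there. Bring it down slowly (about 15 mm/s): a fast push hits the stop hard.
- lid_top (a point): Centre of the flat top of the open tin's lid (a disc 58 mm across that can be pressed; z is the top face). With the lid home it lies 35 mm above the bench. x, y are also the tin's axis.
- tin_a: The open tin: a round aluminium moisture tin, 64 mm across and 34 mm high when shut, empty, about 30 to 50 g, loose on the bench. Of four like tins it is the one whose lid stands proud. Origin: centre of its underside, z up.
- tin_b: First shut tin just like the open one (64 mm across, 34 mm high, lid fully down), loose on the bench; to be left alone. Origin: centre of its underside.
- tin_c: Second shut tin just like the open one (64 mm across, 34 mm high, lid fully down), loose on the bench; to be left alone. Origin: centre of its underside.
- tin_d: Third shut tin just like the open one (64 mm across, 34 mm high, lid fully down), loose on the bench; to be left alone. Origin: centre of its underside.
- weight: Small brass balance weight with a knob, 36 mm across, 40 mm high, loose among the tins; bystander. Origin: centre of its underside.
- black_tape: Black roll of thread tape, 59 mm across, 19 mm high, lying flat among the tins; bystander. Origin: centre of its underside.
- desk_calculator: Calculator, 135x78x17 mm, lying at the near edge; bystander. Origin: centre of its underside.
- pen: White pen, 145 mm long, 9 mm high, lying flat right of the tins; bystander. Origin: centre of its underside.
- beaker: White plastic beaker, 95 mm across, 115 mm high, behind the tins; bystander. Origin: centre of its underside.
- pot: Black pot of pens, 84 mm across, 147 mm high, at the right; bystander. Origin: centre of its underside.
- tape: Large roll of cream tape, 104 mm across, 25 mm high, lying flat at the back right; bystander. Origin: centre of its underside.
- mouse: Black computer mouse, 108x62x37 mm, at the back left; bystander. Origin: centre of its underside.
- cup: Orange mug, 81 mm across (113 mm with its handle), 101 mm high, at the near right; bystander. Origin: centre of its underside.
There are look-alikes about, which are no part of the job. Leave any orange or yellow look-alike of the tin_a alone.

How it is judged (in metres and radians):
On the way:
1. the fingertips press the proud lid fully home (within 2 mm) and keep pressing it for one second (value of joint tin_a_lid below 0.002 m and contact force between the fingers and tin_a above 0.5 N), for 1 s.
At the end, for the whole second after the job is handed in: The lid that stood proud is home to within 2 mm; its tin stands upright on the bench, at rest, within 15 mm of where it stood; everything else is within 8 mm of where it stood (value of joint tin_a_lid below 0.002 m and distance of tin_a from where it was at the start of the episode below 0.015 m and angle between tin_a's own z axis and vertical below 0.05 rad and height (world z) of tin_a below 0.004 m and linear speed of tin_a below 0.01 m/s and distance of each of tin_b, tin_c, tin_d, weight, black_tape, desk_calculator, pen, beaker, pot, cup, tape, mouse from where it was at the start of the episode below 0.008 m); the robot touches nothing.
It fails at once if the tin was pressed hard (over 40 N) (contact force between the fingers and tin_a above 40 N).
It fails at once if the open tin was lifted, tipped or shoved (over 6 mm up, 0.2 rad, or 25 mm along) (height (world z) of tin_a above 0.006 m or angle between tin_a's own z axis and vertical above 0.2 rad or distance of tin_a from where it was at the start of the episode above 0.025 m).
It fails at once if the lid was pulled up (value of joint tin_a_lid above 0.022 m).
It fails at once if a shut tin was touched, or moved over 8 mm (contact force between any of the arm, the fingers and tin_b above 0.3 N or distance of any of tin_b, tin_c, tin_d from where it was at the start of the episode above 0.008 m or contact force between any of the arm, the fingers and tin_c above 0.3 N or contact force between any of the arm, the fingers and tin_d above 0.3 N).
It fails at once if a bystander was touched, or moved over 8 mm ((contact force between any of the arm, the fingers and weight above 0.3 N or distance of any of weight, black_tape, desk_calculator, pen from where it was at the start of the episode above 0.008 m or contact force between any of the arm, the fingers and black_tape above 0.3 N or contact force between any of the arm, the fingers and desk_calculator above 0.3 N or contact force between any of the arm, the fingers and pen above 0.3 N) or (contact force between any of the arm, the fingers and beaker above 0.3 N or distance of any of beaker, pot, cup, tape, mouse from where it was at the start of the episode above 0.008 m or contact force between any of the arm, the fingers and pot above 0.3 N or contact force between any of the arm, the fingers and cup above 0.3 N or contact force between any of the arm, the fingers and tape above 0.3 N or contact force between any of the arm, the fingers and mouse above 0.3 N)).
It also fails if it takes over 32 s, if anything falls off the work surface, if the arm or the gripper's body presses on something with over 40 N, if the wrist force passes 120 N, or if a joint passes its speed limit or range.

## Robot

A 6-joint arm with a two-finger parallel gripper is mounted at the origin on a cart in front of the work surface, level with it; the furniture and walls round the work are solid. World frame = base frame: x ahead of the robot, y to its left, z up, the work surface at z = 0. Lengths are in mm, angles in degrees, forces in N, time in s.
With the tool pointing down it reaches from about 350 to 850 mm from the base axis. Payload 8.1 kg.
Tool frame: the origin (TCP) lies at the very end of the fingers, on their centre line; the grasp point (between the pads) lies 19 mm behind it; z points along the fingers, y is the line along which they close (so a half turn about z gives the same grasp; the last joint's range is limited). The gripper opens to 85 mm and grips with 20 to 120 N. Pads are 22 mm wide; open, the fingers measure 114 mm over their backs; the gripper's body (76 mm by 85 mm) begins 54 mm behind the grasp point. The pads swing forward as they close: fully open they stand 13 mm farther back than shut.
Start: joints at [-71.413, 7.471, 85.268, -0, 87.261, -4.893], TCP at [239.075, -550.316, 231.292] pointing down, gripper open.
Joint ranges: [-169.43, 169.43], [-51.17, 129.36], [1.28, 143.12], [-76.62, 256.62], [0, 156.53], [-152.29, 152.29]. Speed limits (degrees/s): [136.94, 136.94, 159.86, 180, 180, 180].

## Interface

Orientations are given as [roll, pitch, yaw] about the fixed x, y, z axes, in that order (R = Rz(yaw) Ry(pitch) Rx(roll)).
In Python, from bench import * gives the robot as it stands.
- The arm moves only by the tool play_rows, never from a script. Its argument "increments" is a list of rows, each a list of 3 entries, a list of its own where there are three numbers: the gripper's target within -1 to 1 (fully open at 1, half-way at 0, shut at -1), then the shift along the tool's x, y, z in mm, then the turn about the tool's z in rad. A call has 1 to 12 rows; each row shifts and turns the commanded pose from where the row before left it, along the tool's axes as they then stand; what a row does not reach is not made up. A row lasts 1/12 s, in which the tool goes at most 41.7 mm and 7.16 degrees, less where a joint would pass 70% of its speed; a pose out of reach is approached as far as the arm can. A call is refused whole if a number of a shift passes 41.7 or a number of a turn 0.125, either way. A call with a gripper value outside its range is refused whole. The fingers move at their own pace and stop on an object; "force" is the grip in N (left out, the last holds). Time passes only in rows, so rows that do not move let the fingers close. It gives the time, the measured TCP pose, the force, the opening and the grip force at its end, in the units of the state.
- sense(): the state, without advancing time (a new reading comes with each control period).
- snapshot(name): name is "scene" or "top" or "wrist"; returns a dict with "color" (400x640x3 uint8, red, green, blue), "intrinsics" (3x3 intrinsics, pixels), "k1" (the pictures are not rectified: a ray, as slopes to the right and down, at radius r is drawn at 1 + k1 r^2 times it, then the intrinsics apply), "world_from_camera" (4x4, takes a point from camera to world coordinates). Camera axes: x right, y down, z forward; pixel columns grow to the right and rows downward; lengths in mm; the calibration is good to about 2 mm. A picture is of the moment at which its call begins. There is no depth.
- hand_in(): hands the job in; it is judged then, once.
Trained networks look in a picture, given as the dict that the camera call returned (one of the last four; its "shot" number tells which), for a name from the list of things; names that differ only in an ending like _2 or _b are one class to them, and where a whole thing is asked for, a point or a joint stands for the part that bears it (a point fixed in the world has none). Each returns a list of dicts, best first, with "p" (0 to 1); they miss things now and then, are a little off and sometimes report something else, mostly with a low value. They report only what shows in the picture. A call takes as long as a camera call. They do not tell look-alikes from the thing itself.
- find_in(query, picture): "xyz" ([x, y, z] in mm, in the coordinates of the camera as it stood for that picture, good to about 4 mm: the middle of the surface that is visible of it).
- regions_of(query, picture): "mask" (400x640 bool, what is visible of it).
- pinpoint(query, picture): "xyz" ([x, y, z] in mm, in the coordinates of the camera as it stood for that picture, good to about 4 mm: a listed point, or the origin of a listed thing).
The state is a dict: "time": time; "joint_pos": joint angles; "qd": joint speeds; "joint_efforts": joint torques, N m; "tool_pos": TCP position; "tcp_rot": TCP orientation; "ft_force": force on the tool from outside, world axes, zero at the start; "wrist_torque": the same for the moment, N m; "finger_gap": finger opening in mm; "grip_force": force on a finger pad.
Only numpy, scipy, OpenCV 4.12 (cv2) and the standard library are available. Lean on these libraries where they do the work, as an engineer would, in place of code of your own. Each camera call takes 0.05 s, during which the arm holds its last target. There are 200 camera calls.

## Working session

There is one attempt and no reset: what is moved stays moved. The work goes in short steps, Python scripts to look and compute and a tool call to move; the robot and the scene stay as the last step left them, time stands still between calls to the robot, and variables do not carry over. Pictures are saved under pics/ and viewed, at most 10 in all, crops included, and the job is handed in when it is done.

Besides the shell and the picture viewer there is one more tool, called as a command line: name --argument value ..., lists and objects as JSON in quotes. play_rows: Moves the arm, as the interface text tells. Its arguments: {"type":"object","properties":{"increments":{"type":"array","items":{"type":"array"}},"force":{"type":"number"}},"required":["increments"]}

```bash
mkdir -p pics; cat > h.py <<'E'
from bench import *
import numpy as np, cv2
def w(p,s): 
    T=np.array(s["world_from_camera"]); return (T[:3,:3]@np.array(p)+T[:3,3]).round(1)
def save(s,n): cv2.imwrite(f"pics/{n}.png",s["color"][:,:,::-1])
def proj(P,s):
    T=np.linalg.inv(np.array(s["world_from_camera"])); c=T[:3,:3]@np.array(P,float)+T[:3,3]
    a=c[:2]/c[2]; a=a*(1+s["k1"]*(a@a)); K=np.array(s["intrinsics"]); return K[:2,:2]@a+K[:2,2]
E
python3 - <<'E'
from h import *
st=sense(); print(st["time"],st["tool_pos"],st["tcp_rot"],st["finger_gap"])
for n in ("scene","top"):
    s=snapshot(n); save(s,n); print(n,np.array(s["world_from_camera"]).round(2).tolist())
    for q in ("lid_top","tin_a"):
        for d in pinpoint(q,s)[:6]: print(q,round(d["p"],2),w(d["xyz"],s),proj(w(d["xyz"],s),s).round())
    for d in find_in("tin_a",s)[:6]: print("find",round(d["p"],2),w(d["xyz"],s))
E
```

```text
0.0 [ 238.8917704  -549.77654557  230.21508515] [-1.79890994e+02 -9.38036801e-03  2.34797833e+01] 85.60330460945401
scene [[-0.69, -0.35, 0.63, -273.45], [-0.72, 0.32, -0.62, 811.55], [0.01, -0.88, -0.47, 706.81], [0.0, 0.0, 0.0, 1.0]]
lid_top 0.89 [365.   66.2  35. ] [347. 254.]
lid_top 0.74 [613.3 206.6  51.1] [246. 231.]
lid_top 0.71 [503.7 292.9  36.2] [245. 265.]
tin_a 0.92 [506.4 286.3   1.4] [247. 275.]
tin_a 0.91 [364.8  74.8  -1.3] [344. 266.]
tin_a 0.81 [475.1  47.3   1.2] [322. 245.]
tin_a 0.66 [613.2 202.7   1. ] [248. 246.]
tin_a 0.62 [462.3 -95.    3.8] [359. 228.]
tin_a 0.51 [ 437.2 -297.4    2.6] [405. 209.]
find 0.9 [600.7 212.6  42.4]
find 0.83 [353.   84.8  34.1]
find 0.65 [436.  202.2  36.8]
find 0.6 [493.6 295.1  35.9]
find 0.58 [470.9  57.9  36.7]
top [[0.0, -0.99, 0.12, 448.4], [-1.0, -0.0, 0.01, -29.14], [-0.01, -0.12, -0.99, 1020.43], [0.0, 0.0, 0.0, 1.0]]
lid_top 0.57 [610.7 201.8  51. ] [223. 176.]
lid_top 0.57 [365.2  73.4  31.7] [280. 287.]
tin_a 0.95 [364.2  75.7   2.2] [280. 286.]
tin_a 0.84 [462.2 -94.2   5.7] [354. 243.]
tin_a 0.63 [ 4.733e+02  4.990e+01 -1.000e-01] [292. 238.]
tin_a 0.58 [ 4.431e+02  1.973e+02 -2.000e-01] [228. 251.]
tin_a 0.55 [ 6.130e+02  2.112e+02 -6.000e-01] [224. 179.]
find 0.95 [510.1 286.4  35.5]
find 0.89 [442.7 197.4  33.5]
find 0.8 [609.5 204.8  48.9]
find 0.71 [470.5  48.5  35.6]
find 0.69 [459.8 -93.7  41.9]
find 0.64 [364.8  75.5  35.4]
```

```bash
python3 - <<'E'
import cv2
a=cv2.imread("pics/scene.png");b=cv2.imread("pics/top.png")
cv2.imwrite("pics/sc2.png",cv2.resize(a[180:330,200:420],None,fx=3.6,fy=3.6,interpolation=cv2.INTER_CUBIC)[:600,:800])
cv2.imwrite("pics/tp2.png",cv2.resize(b[140:320,180:420],None,fx=3.3,fy=3.3,interpolation=cv2.INTER_CUBIC))
E
```

```text
(no output)
```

View pics/sc2.png

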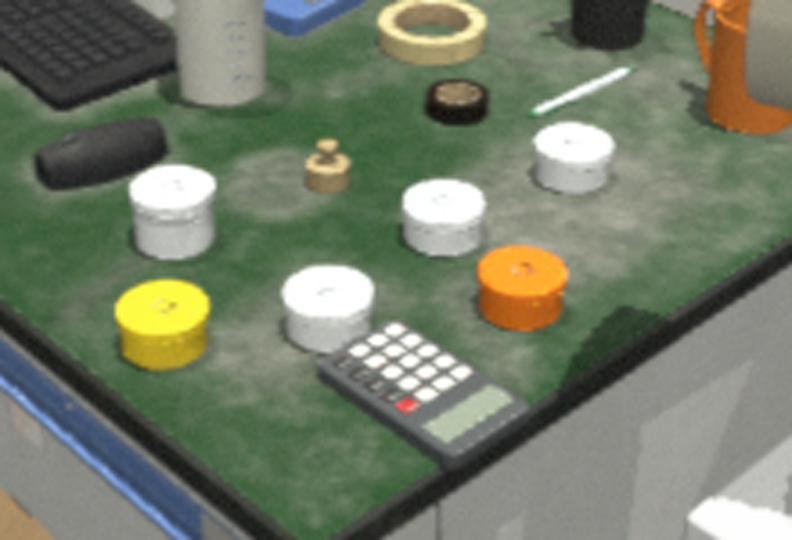

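View pics/tp2.png

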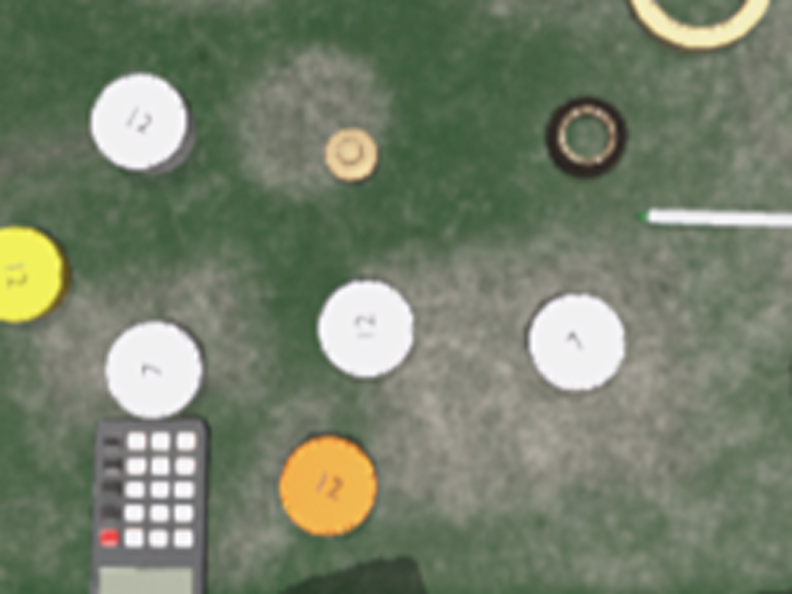

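The scene view shows the tall white tin at crop (173,210), with a visible step under its lid. It is the same tin as at (139,121) in the top crop. The other three white tins are shut, and the yellow and orange ones are look-alikes.

```bash
python3 - <<'E'
from h import *
from scipy.optimize import least_squares
from scipy.spatial.transform import Rotation as R
s={n:snapshot(n) for n in("top","scene")}
im=cv2.cvtColor(s["top"]["color"],cv2.COLOR_RGB2HSV)[155:200,200:245]
m=((im[...,2]>215)&(im[...,1]<30)).astype(np.uint8)
c=max(cv2.findContours(m,0,2)[0],key=cv2.contourArea); print(cv2.minEnclosingCircle(c))
u=np.array(cv2.minEnclosingCircle(c)[0])+[200,155]
for z in (46,49,51):
    x=least_squares(lambda p:proj([*p,z],s["top"])-u,[610,203]).x; print(z,x,proj([*x,z],s["scene"]))
P=np.array([*x,230]);st=sense()
print(R.from_euler("xyz",st["tcp_rot"],degrees=True).inv().apply(P-st["tool_pos"]))
for q in("beaker","mouse","pot","cup","weight"):
    for n in s:
        for d in pinpoint(q,s[n])[:1]: print(q,n,round(d["p"],2),w(d["xyz"],s[n]))
E
```

```text
((21.472972869873047, 21.2297306060791), 13.990666389465332)
46 [611.13831048 206.90330594] [246.67291201 232.93289821]
49 [610.63727734 206.17660734] [246.93019667 231.98458467]
51 [610.30325524 205.69214161] [247.10202765 231.35127112]
[ 641.69297775 -545.45829577    1.31718286]
beaker top 0.98 [789.4  21.5  -1.8]
beaker scene 0.85 [785.7  18.3   2.4]
mouse top 0.75 [746.2 181.9  -2.1]
mouse scene 0.75 [744.  180.6  -1.4]
pot top 0.69 [ 6.149e+02 -3.209e+02  4.000e-01]
pot scene 0.66 [ 612.6 -322.4    2.7]
cup top 0.63 [ 440.7 -292.5    1.6]
cup scene 0.97 [ 439.9 -294.5    3.9]
weight top 0.48 [595.7  66.    0.9]
weight scene 0.7 [5.923e+02 6.200e+01 5.000e-01]
```

play_rows --increments '[[-1,[12,-10,0],0],[-1,[24,-20.4,0],0],[-1,[24,-20.4,0],0],[-1,[24,-20.4,0],0],[-1,[24,-20.4,0],0],[-1,[24,-20.4,0],0],[-1,[24,-20.4,0],0],[-1,[24,-20.4,0],0],[-1,[24,-20.4,0],0],[-1,[24,-20.4,0],0],[-1,[24,-20.4,0],0],[-1,[24,-20.4,0],0]]' --force 30

```text
time: 2.0
tool_pos: [399.3, -224.0, 231.5]
tcp_rot: [180.0, -0.0, 23.5]
ft_force: [0.6, -0.1, 0.3]
finger_gap: 0.1
grip_force: 0.0
```

play_rows --increments '[[-1,[24,-20.4,0],0],[-1,[24,-20.4,0],0],[-1,[24,-20.4,0],0],[-1,[24,-20.4,0],0],[-1,[24,-20.4,0],0],[-1,[24,-20.4,0],0],[-1,[24,-20.4,0],0],[-1,[24,-20.4,0],0],[-1,[24,-20.4,0],0],[-1,[24,-20.4,0],0],[-1,[24,-20.4,0],0],[-1,[24,-20.4,0],0]]'

```text
time: 3.0
tool_pos: [566.0, 115.5, 231.4]
tcp_rot: [180.0, -0.0, 23.5]
ft_force: [1.4, -0.6, -0.3]
finger_gap: 0.1
grip_force: 0.0
```

play_rows --increments '[[-1,[24,-20.4,10],0],[-1,[24,-20.4,20],0],[-1,[5,-5,25],0],[-1,[0,0,25],0],[-1,[0,0,15],0],[-1,[0,0,5],0],[-1,[0,0,0],0],[-1,[0,0,0],0]]'

```text
time: 3.67
tool_pos: [596.2, 177.0, 132.2]
tcp_rot: [180.0, -0.0, 23.5]
ft_force: [0.5, 0.0, 0.2]
finger_gap: -0.0
grip_force: 0.0
```

```bash
python3 - <<'E'
from h import *
from scipy.spatial.transform import Rotation as R
st=sense(); print({k:np.round(v,2) for k,v in st.items()})
print(R.from_euler("xyz",st["tcp_rot"],degrees=True).inv().apply(np.array([610.5,205.5,60])-st["tool_pos"]))
for n in("wrist","scene"):
    s=snapshot(n); save(s,n+"3")
    for q in ("lid_top","tin_a"):
        for d in pinpoint(q,s)[:4]: print(n,q,round(d["p"],2),w(d["xyz"],s))
E
```

```text
{'time': np.float64(3.67), 'joint_pos': array([11.81, 14.45, 87.9 ,  0.  , 77.6 , 78.34]), 'qd': array([-0.16, -1.2 , -1.25, -0.12,  0.14,  0.02]), 'joint_efforts': array([ 1.900e-01, -5.906e+01, -4.624e+01,  1.000e-02, -1.000e-02,
       -0.000e+00]), 'tool_pos': array([596.24, 176.97, 132.18]), 'tcp_rot': array([ 1.7999e+02, -5.0000e-02,  2.3470e+01]), 'ft_force': array([0.52, 0.  , 0.2 ]), 'wrist_torque': array([0.03, 0.01, 0.02]), 'grip_force': np.float64(0.0), 'finger_gap': np.float64(-0.05)}
[ 24.38535558 -20.49915564  72.19868936]
wrist lid_top 0.77 [611.5 207.3  49.7]
wrist lid_top 0.74 [510.5 295.5  37.1]
wrist tin_a 0.93 [611.5 206.2   1.3]
wrist tin_a 0.64 [505.8 291.2  -3.5]
scene lid_top 0.82 [612.4 205.2  52. ]
scene lid_top 0.77 [366.1  68.6  34.6]
scene lid_top 0.62 [506.2 288.8  34.1]
scene tin_a 0.97 [ 5.089e+02  2.893e+02 -5.000e-01]
scene tin_a 0.83 [446.3 192.3   2.9]
scene tin_a 0.71 [473.6  47.5   2.1]
scene tin_a 0.71 [364.7  73.2   2.1]
```

View pics/wrist3.png

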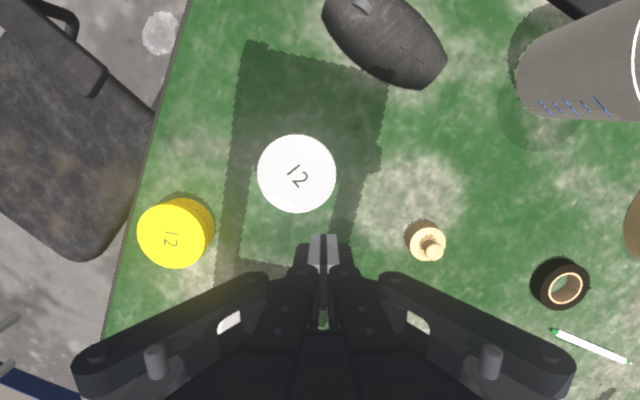

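The wrist view shows the lid at pixel (297,173), yellow look-alike at (175,235) and weight at (428,242), both clear of the fingers. The wrist and scene estimates agree on about (611, 206, 50).

play_rows --increments '[[-1,[5,-4,2],0],[-1,[8,-7,10],0],[-1,[8,-7,14],0],[-1,[4,-3,14],0],[-1,[0,0,12],0],[-1,[0,0,10],0],[-1,[0,0,6],0],[-1,[0,0,3],0],[-1,[0,0,1],0],[-1,[0,0,0],0],[-1,[0,0,0],0]]'

```text
time: 4.88
tool_pos: [610.9, 206.2, 60.2]
tcp_rot: [180.0, -0.1, 23.5]
ft_force: [0.2, 0.7, 1.3]
finger_gap: 0.2
grip_force: 0.0
```

play_rows --increments '[[-1,[0,0,1.2],0],[-1,[0,0,1.2],0],[-1,[0,0,1.2],0],[-1,[0,0,1.2],0],[-1,[0,0,1.2],0],[-1,[0,0,1.2],0],[-1,[0,0,1.2],0],[-1,[0,0,1.2],0],[-1,[0,0,1.2],0],[-1,[0,0,1.2],0]]'

```text
time: 5.72
tool_pos: [610.4, 206.2, 47.2]
tcp_rot: [180.0, 0.0, 23.5]
ft_force: [-0.8, -0.5, 1.5]
finger_gap: 0.3
grip_force: 0.5
```

play_rows --increments '[[-1,[0,0,1.2],0],[-1,[0,0,1.2],0],[-1,[0,0,1.2],0],[-1,[0,0,1.2],0],[-1,[0,0,1.2],0],[-1,[0,0,1.2],0],[-1,[0,0,1.2],0],[-1,[0,0,1],0]]'

```text
time: 6.38
tool_pos: [610.4, 206.3, 37.8]
tcp_rot: [-180.0, 0.0, 23.5]
ft_force: [-0.3, -0.2, 1.0]
finger_gap: -0.1
grip_force: 0.5
```

play_rows --increments '[[-1,[0,0,0.6],0],[-1,[0,0,0.6],0],[-1,[0,0,0],0],[-1,[0,0,0],0]]'

```text
time: 6.72
tool_pos: [610.4, 206.3, 36.6]
tcp_rot: [180.0, -0.0, 23.5]
ft_force: [0.3, -0.4, 0.1]
finger_gap: -0.3
grip_force: 0.0
```

play_rows --increments '[[-1,[0,0,0.5],0],[-1,[0,0,0.5],0],[-1,[0,0,0.5],0],[-1,[0,0,0],0],[-1,[0,0,0],0]]'

```text
time: 7.13
tool_pos: [610.5, 206.2, 35.2]
tcp_rot: [180.0, -0.0, 23.5]
ft_force: [0.9, -0.4, 0.6]
finger_gap: -0.2
grip_force: 0.2
```

play_rows --increments '[[-1,[0,0,0.4],0],[-1,[0,0,0.4],0],[-1,[0,0,0],0],[-1,[0,0,0],0]]'

```text
time: 7.47
tool_pos: [610.5, 206.3, 34.7]
tcp_rot: [180.0, -0.0, 23.5]
ft_force: [-1.2, -0.4, 4.4]
finger_gap: 0.0
grip_force: 2.1
```

play_rows --increments '[[-1,[0,0,0.4],0],[-1,[0,0,0.2],0],[-1,[0,0,0],0],[-1,[0,0,0],0]]'

```text
time: 7.8
tool_pos: [610.5, 206.3, 34.6]
tcp_rot: [180.0, -0.0, 23.5]
ft_force: [-3.2, -2.4, 9.0]
finger_gap: -0.3
grip_force: 4.3
```

play_rows --increments '[[-1,[0,0,0],0],[-1,[0,0,0],0],[-1,[0,0,0],0],[-1,[0,0,0],0],[-1,[0,0,0],0],[-1,[0,0,0],0],[-1,[0,0,0],0],[-1,[0,0,0],0],[-1,[0,0,0],0],[-1,[0,0,0],0],[-1,[0,0,0],0],[-1,[0,0,0],0]]'

```text
time: 8.8
tool_pos: [610.5, 206.3, 34.6]
tcp_rot: [180.0, -0.0, 23.5]
ft_force: [-3.8, -0.6, 8.9]
finger_gap: -0.2
grip_force: 4.2
```

play_rows --increments '[[-1,[0,0,0],0],[-1,[0,0,0],0],[-1,[0,0,0],0],[-1,[0,0,0],0],[-1,[0,0,0],0],[-1,[0,0,0],0],[-1,[0,0,0],0],[-1,[0,0,0],0],[-1,[0,0,0],0],[-1,[0,0,0],0],[-1,[0,0,0],0],[-1,[0,0,0],0]]'

```text
time: 9.8
tool_pos: [610.5, 206.3, 34.7]
tcp_rot: [180.0, -0.0, 23.5]
ft_force: [-4.3, -1.1, 8.6]
finger_gap: 0.1
grip_force: 4.2
```

Pressed at 9 N for over 2 s with the top at about 35 mm. Withdrawing.

play_rows --increments '[[-1,[0,0,-0.5],0],[-1,[0,0,-1],0],[-1,[0,0,-2],0],[-1,[0,0,-4],0],[-1,[0,0,-8],0],[-1,[0,0,-15],0],[-1,[0,0,-20],0],[-1,[0,0,-20],0],[-1,[0,0,-20],0],[-1,[0,0,-10],0],[-1,[0,0,0],0],[-1,[0,0,0],0]]'

```text
time: 10.8
tool_pos: [611.0, 206.4, 135.4]
tcp_rot: [180.0, -0.1, 23.5]
ft_force: [-0.4, -0.7, -0.9]
finger_gap: 0.0
grip_force: 0.0
```

```bash
python3 - <<'E'
from h import *
s=snapshot("scene"); save(s,"end")
cv2.imwrite("pics/end2.png",cv2.resize(s["color"][180:330,200:420,::-1],None,fx=3.6,fy=3.6))
print(sense()["tool_pos"])
for d in pinpoint("lid_top",s)[:4]: print(round(d["p"],2),w(d["xyz"],s))
E
```

```text
[610.08765263 206.18588802 133.80014218]
0.84 [506.3 288.8  38.1]
0.74 [613.5 204.1  34.6]
0.64 [363.5  69.   32.7]
0.18 [ 610.3 -105.7   -3.4]
```

View pics/end2.png

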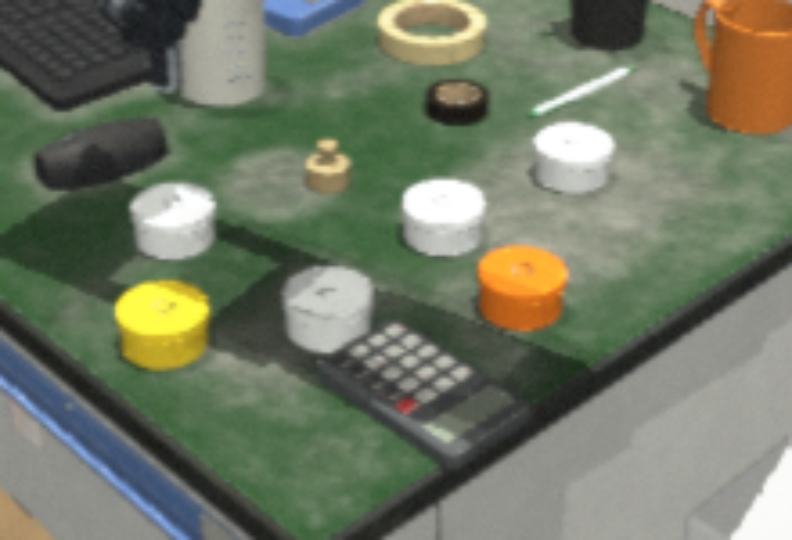

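The tin at crop (173,220) is now as low as the shut ones and has not moved. Everything else is in place.

```bash
python3 -c "
from bench import *
print(hand_in())"
```

```text
the job is handed in; nothing more can be done
None
```

I pressed the proud lid home with the closed fingertips, held it at about 9 N for two seconds, withdrew upward and handed the job in; the last picture shows the lid level with the shut tins and nothing else moved, but the hand-in gave no verdict.

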